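# Release the transport lock of a plate shaker

## Robot

A 6-joint arm with a two-finger parallel gripper is mounted at the origin on a cart in front of the work surface, level with it; the furniture and walls round the work are solid. World frame = base frame: x ahead of the robot, y to its left, z up, the work surface at z = 0. Lengths are in m, angles in rad, forces in N, time in s.
With the tool pointing down it reaches from about 0.3 to 0.775 m from the base axis. Payload 14.6 kg.
Tool frame: the origin (TCP) lies on the centre line of the jaws, within the pads' length; the fingertips stand 19 mm ahead of it and the grasp point (between the pads) is the TCP; y points along the fingers, x is the direction in which the jaws open and shut, and the axes are right-handed (so a half turn about y gives the same grasp; the last joint's range is limited). The gripper opens to 94 mm and grips with 3 to 60 N. Pads are 16 mm wide; open, the fingers measure 119 mm over their backs; the gripper's body (75 mm by 177 mm) begins 78 mm behind the grasp point.
Start: joints at [-0.067, 0.3, 1.521, -0, 1.321, -0.067], TCP at [0.55, -0, 0.224] pointing down, gripper open.
Joint ranges: [-3.03, 3.03], [-0.79, 2.21], [0.23, 2.52], [-1.04, 4.18], [0, 3.07], [-2.55, 2.55]. Speed limits (rad/s): [2.22, 2.22, 2.57, 3.14, 3.14, 3.14].

## Interface

Orientations are given as [roll, pitch, yaw] about the fixed x, y, z axes, in that order (R = Rz(yaw) Ry(pitch) Rx(roll)).
In Python, from station import ctrl, optics gives the robot as it stands.
- The arm moves only by the tool jog_arm, never from a script. Its argument "targets" is a list of rows, each a list of 3 entries, a list of its own where there are three numbers: the finger opening in cm, from 0 to 9.4, then the shift along the tool's x, y, z in cm, then the turn about the tool's y in rad. A call has 1 to 10 rows; each row is the pose to reach, as a shift and turn from the pose commanded when the call began, along the tool's axes at that moment; what a row does not reach only later rows make up. A row lasts 1/10 s, in which the tool goes at most 50 mm and 8.59 degrees, less where a joint would pass 70% of its speed; a pose out of reach is approached as far as the arm can. A call with a gripper value outside its range is refused whole. The fingers move at their own pace and stop on an object; "grip_force" is the grip in N (left out, the last holds). Time passes only in rows, so rows that repeat a pose let the fingers close. It gives the time, the measured TCP pose, the force and the opening at its end, in the units of the state.
- ctrl.get_obs(): the state, without advancing time (a new reading comes with each control period).
- optics.camera(name): name is "scene" or "side" or "wrist"; returns a dict with "img" (384x512x3 uint8, red, green, blue), "range_z" (384x512 float32, m along the optical axis (not along the pixel's ray), 0 where there is no reading), "camera_matrix" (3x3 intrinsics, pixels), "world_to_cam" (4x4, takes a point from world to camera coordinates); the wrist camera has in their place "mount" (4x4, takes a point from camera to tool coordinates, whose origin is the TCP and whose axes are the tool frame's). Camera axes: x right, y up, looking along -z (the intrinsics and any distortion apply to the point x, -y, -z); pixel columns grow to the right and rows downward; lengths in m; the calibration is good to about 2 mm. A picture is of the moment at which its call begins: read the wrist's pose just before it.
- ctrl.hand_in(): hands the job in, once; it reports no verdict.
The state is a dict: "time_s": time; "qpos": joint angles; "joint_vel": joint speeds; "tau": joint torques, N m; "ee_pos": TCP position; "eef_rot": TCP orientation; "force": force on the tool from outside, world axes, zero at the start; "moment": the same for the moment, N m; "grip_width": finger opening in m.
Only numpy, scipy, OpenCV 4.12 (cv2) and the standard library are available. Lean on these libraries where they do the work, as an engineer would, in place of code of your own. Each camera call takes 0.05 s, during which the arm holds its last target. There are 200 camera calls.

## Task

Release the transport lock of the small white plate shaker: with the fingertips, push its red locking knob along the L-shaped slot from the red-dot side to the corner, round the corner, and on until it is fully home at the end of the slot by the green dot. Only push the knob, do not lift it out of the slot; leave it standing upright there, and leave the dish on the shaker and everything else as it stands.

Things in the scene. Friction and masses are not known exactly. Their poses are not given: they have to be found in the camera images.
- shaker: White plate shaker, fixed, 200 x 150 mm. Origin: centre of its underside, on the table; x points from the control deck to the platform, z up. Aluminium deck flat at height 50 mm, nothing but the knob over 2 mm proud of it; L-shaped slot in it, 13 mm wide, 38 mm deep, rigid dark-lined walls. Black platform with the dish: top at 60 mm, x from 15 to 95 mm. Red dot by the slot's start, green dot by its end.
- lock_pin: Locking knob: red disc 34 mm wide, 14 mm high; below it a 10 mm steel stem hangs 31 mm into the slot, 1.5 mm play each side. Origin: on its axis at the red part's underside, which rests on the deck; z up. Loose, about 0.15 kg; slides with under 1 N, stays where left. Starts in the first leg, 0 to 25 mm from the slot's start.
- slot_start (a point): Point at deck height where the knob's axis is when it touches the red-dot end of the first leg. The first leg runs from here along the shaker's -y, 78.5 mm to slot_corner.
- slot_corner (a point): Point at deck height where the two legs' centre lines cross: the knob's axis is here (within 1.5 mm) when it has reached the corner. The second leg runs from here along the shaker's +x, 44 mm to slot_end.
- slot_end (a point): Point at deck height where the knob's axis is when it touches the green-dot end of the second leg.
- dish_a: Clear culture dish, 60 mm across, 15 mm high, standing loose on the shaker's platform. Origin: centre of its underside.
- tube_a: Capped upright tube with pink cap, 34 mm across, 113 mm high, a bystander. Origin: centre of its underside.
- tube_b: A second such tube, bystander. Origin: centre of its underside.
- beaker: Clear small beaker, 45 mm across, 59 mm high, bystander. Origin: centre of its underside.
- tally_counter: Pale grey round hand tally counter, 46 x 46 x 21 mm, bystander. Origin: centre of its underside.
- hemocytometer: White counting slide, 34 x 75 x 8 mm, lying flat, bystander. Origin: centre of its underside.
Mind the look-alikes: they are no part of the job. What is meant by the lock_pin is not brown or purple, and is the larger of those in its own colour.

How it is judged:
By the outcome, as a careful person would: the job done as asked, in the order asked, and still so for the second after the job is handed in, with the robot touching nothing.
It also fails if it takes over 45 s, if anything falls off the work surface, if the arm or the gripper's body presses on something with over 40 N, if the wrist force passes 120 N, or if a joint passes its speed limit or range.

## Working session

There is one attempt and no reset: what is moved stays moved. The work goes in short steps, Python scripts to look and compute and a tool call to move; the robot and the scene stay as the last step left them, time stands still between calls to the robot, and variables do not carry over. Pictures are saved under pics/ and viewed, about 8 in all and at most 12, crops included, and the job is handed in when it is done.

Besides the shell and the picture viewer there is one more tool, called after "Request:" as name([rows], argument=value, ...), one row to a line, values as JSON. jog_arm: Moves the arm, as the interface text tells. Its arguments: {"type":"object","properties":{"targets":{"type":"array","items":{"type":"array"}},"grip_force":{"type":"number"}},"required":["targets"]}

```bash
mkdir -p pics
cat > h.py <<'E'
import numpy as np, cv2
from station import ctrl, optics
from scipy.spatial.transform import Rotation as R
def shot(name):
    o=ctrl.get_obs(); c=optics.camera(name)
    if 'mount' in c:
        T=np.eye(4); T[:3,:3]=R.from_euler('xyz',o['eef_rot']).as_matrix(); T[:3,3]=o['ee_pos']
        c['c2w']=T@c['mount']
    else: c['c2w']=np.linalg.inv(c['world_to_cam'])
    return c
def ray(c,u,v):
    K=c['camera_matrix']; d=np.array([(u-K[0,2])/K[0,0],-(v-K[1,2])/K[1,1],-1.])
    return c['c2w'][:3,3], c['c2w'][:3,:3]@d
def onplane(c,u,v,z):
    o,d=ray(c,u,v); return o+d*(z-o[2])/d[2]
def depthpt(c,u,v):
    o,d=ray(c,u,v); return o+d*c['range_z'][int(v),int(u)]
def save(c,n): cv2.imwrite(f'pics/{n}.png',c['img'][:,:,::-1])
E
python3 - <<'E'
from h import *
print(ctrl.get_obs())
import numpy as np
ims=[]
for n in('scene','side','wrist'):
    c=shot(n); save(c,n+'0'); print(n,c['camera_matrix'],c['c2w'].round(3), [k for k in c])
    np.savez('pics/'+n+'0.npz',**{k:c[k] for k in('img','range_z','camera_matrix','c2w')})
E
```

```text
{'time_s': 0.0, 'qpos': array([-6.65684001e-02,  3.00499355e-01,  1.52159688e+00,  3.63352488e-05,
        1.32066270e+00, -6.65901798e-02]), 'joint_vel': array([-0.00138288, -0.00066749, -0.00075659,  0.0001843 ,  0.00053308,
       -0.00171991]), 'tau': array([-1.53750298e-03, -5.31805658e+01, -3.52735734e+01,  7.07558286e-02,
        2.43994006e-02, -4.79655944e-05]), 'ee_pos': array([5.49762494e-01, 3.91586418e-05, 2.23864127e-01]), 'eef_rot': array([-1.57068361e+00,  1.16135277e-03,  1.28304238e-05]), 'force': array([-0.16665615, -0.63034943, -0.21720321]), 'moment': array([-0.0205373 ,  0.00371625, -0.00539048]), 'grip_width': 0.09443734862453847}
scene [[414.94939679   0.         252.60224322]
 [  0.         414.94939679 191.38511078]
 [  0.           0.           1.        ]] [[-0.813  0.379 -0.443  0.12 ]
 [-0.582 -0.511  0.632  0.567]
 [ 0.013  0.772  0.636  0.595]
 [ 0.     0.     0.     1.   ]] ['img', 'range_z', 'camera_matrix', 'world_to_cam', 'c2w']
side [[402.75145202   0.         252.30845955]
 [  0.         402.75145202 191.13928916]
 [  0.           0.           1.        ]] [[-0.997  0.033 -0.063  0.458]
 [-0.07  -0.633  0.771  0.687]
 [-0.014  0.774  0.634  0.624]
 [ 0.     0.     0.     1.   ]] ['img', 'range_z', 'camera_matrix', 'world_to_cam', 'c2w']
wrist [[279.76706662   0.         262.63600802]
 [  0.         279.76706662 191.08582519]
 [  0.           0.           1.        ]] [[ 1.    -0.     0.001  0.551]
 [-0.     0.96   0.279  0.083]
 [-0.001 -0.279  0.96   0.384]
 [ 0.     0.     0.     1.   ]] ['img', 'range_z', 'camera_matrix', 'mount', 'c2w']
```

View pics/scene0.png

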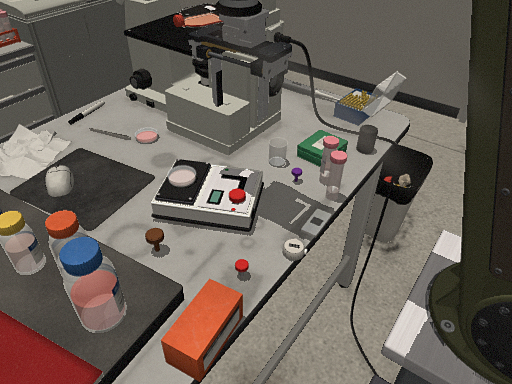

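View pics/wrist0.png

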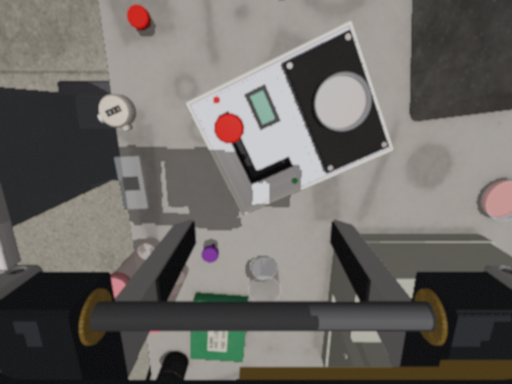

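The scene and wrist views show the shaker. In the wrist image the knob is at about (229,128), the red dot at (216,100) and the green dot at (295,180), with the slot running along (240,145)→(255,178)→(290,165). The dish on the platform is at (342,101). The look-alikes are a small red knob at (139,17), a purple one and a brown one.

Run:
```python
from h import *
d=dict(np.load('pics/wrist0.npz')); im=d['img']
crop=im[80:230,170:410]; cv2.imwrite('pics/crop.png',cv2.resize(crop[:,:,::-1],None,fx=3.3,fy=3.3,interpolation=cv2.INTER_CUBIC))
h=cv2.cvtColor(im,cv2.COLOR_RGB2HSV)
def comps(m,src,z,t,minA=4):
    n,l,s,c=cv2.connectedComponentsWithStats(m.astype(np.uint8))
    for i in range(1,n):
        if s[i,4]>=minA: print(t,c[i].round(1),s[i,4],onplane(src,*c[i],z).round(4))
red=((h[:,:,0]<8)|(h[:,:,0]>172))&(h[:,:,1]>170)&(h[:,:,2]>90)
comps(red,d,.064,'red64'); comps(red,d,.05,'red50')
g=(h[:,:,0]>45)&(h[:,:,0]<85)&(h[:,:,1]>100)&(h[:,:,2]>30); g[230:]=0; comps(g,d,.05,'green')
for z in(.05,):
  for p in [(189,103),(350,23),(391,150),(245,212)]: print(p,onplane(d,*p,z).round(4),depthpt(d,p[0]+(4 if p[0]<300 else -4),p[1]).round(3))
for n in('scene','side'):
    e=dict(np.load(f'pics/{n}0.npz')); h=cv2.cvtColor(e['img'],cv2.COLOR_RGB2HSV)
    red=((h[:,:,0]<8)|(h[:,:,0]>172))&(h[:,:,1]>170)&(h[:,:,2]>90); comps(red,e,.057,n,30)
```

```text
red64 [138.3  16.9] 400 [0.425  0.1725 0.064 ]
red64 [216.   99.5] 12 [0.4997 0.0933 0.064 ]
red64 [228.7 128. ] 603 [0.5125 0.063  0.064 ]
red50 [138.3  16.9] 400 [0.4195 0.1765 0.05  ]
red50 [216.   99.5] 12 [0.4975 0.0938 0.05  ]
red50 [228.7 128. ] 603 [0.5108 0.0622 0.05  ]
green [294.5 180.3] 14 [ 0.5895 -0.0006  0.05  ]
(189, 103) [0.4665 0.09   0.05  ] [0.471 0.09  0.049]
(350, 23) [0.6428 0.1707 0.05  ] [0.639 0.171 0.048]
(391, 150) [0.7033 0.0366 0.05  ] [0.699 0.036 0.049]
(245, 212) [ 0.528  -0.0421  0.05  ] [ 0.533 -0.043  0.048]
scene [177.7  18.2] 67 [ 1.3915 -0.6922  0.057 ]
scene [236.6 193.9] 142 [0.5159 0.0581 0.057 ]
scene [ 59.8 221.3] 347 [0.7315 0.3167 0.057 ]
scene [241.3 264.2] 113 [0.3978 0.2001 0.057 ]
scene [201.1 316.4] 1888 [0.3855 0.3161 0.057 ]
scene [ 37.7 358.1] 4326 [0.5216 0.4963 0.057 ]
scene [206.  341.3] 61 [0.3532 0.3427 0.057 ]
side [96.7 65. ] 137 [ 1.1322 -0.6987  0.057 ]
side [251.7 211. ] 170 [0.5108 0.062  0.057 ]
side [300.6 267.1] 108 [0.4122 0.2075 0.057 ]
```

View pics/crop.png

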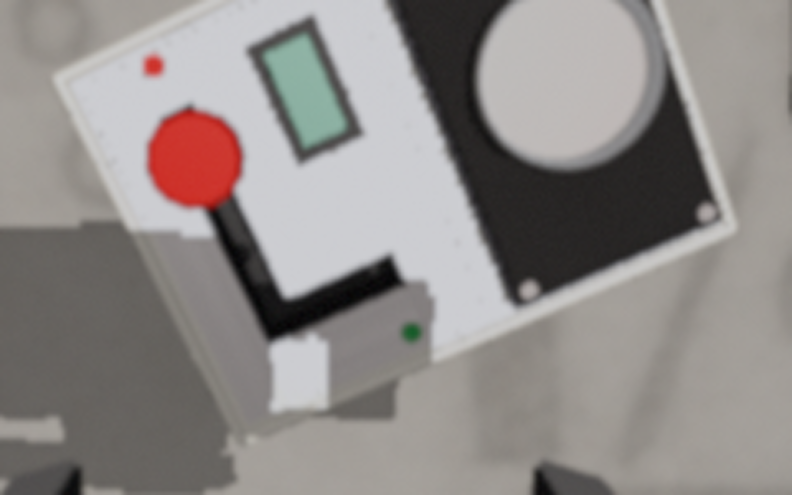

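The crop shows the slot clearly. At crop pixels the start wall is about (190,106), the outer corner (270,338), the inner corner (288,298) and the end wall centre (398,270). The knob is close to the start.

Run:
```python
from h import *
d=dict(np.load('pics/wrist0.npz'))
P={k:onplane(d,170+u/3.3,80+v/3.3,.05)[:2] for k,(u,v) in dict(startw=(190,106),outc=(270,338),inc=(288,298),endw=(398,270)).items()}
yaw=np.radians(24.4); x=np.array([np.cos(yaw),np.sin(yaw)]); y=np.array([-x[1],x[0]])
C=np.array([.5852,.0638]); k=np.array([.5125,.0630])
corner=(P['outc']+P['inc'])/2
for n,p in {**P,'corner':corner,'knob':k}.items(): print(n,p.round(4),'shaker',((p-C)@x).round(4),((p-C)@y).round(4))
print('TCP before leg1', k+y*(.017+.008+.012))
```

```text
startw [0.5101 0.08  ] shaker -0.0617 0.0458
outc [ 0.537  -0.0033] shaker -0.0716 -0.0412
inc [0.5438 0.0119] shaker -0.0591 -0.0302
endw [0.5841 0.0223] shaker -0.0181 -0.0373
corner [0.5404 0.0043] shaker -0.0653 -0.0357
knob [0.5125 0.063 ] shaker -0.0665 0.0293
TCP before leg1 [0.49721514 0.0966953 ]
```

Request:
jog_arm([
  [0, [-1.8, 0, 3.2], -0.14],
  [0, [-3.6, 0, 6.4], -0.28],
  [0, [-5.3, 3, 9.7], -0.426],
  [0, [-5.3, 7, 9.7], -0.426],
  [0, [-5.3, 11, 9.7], -0.426],
  [0, [-5.3, 11, 9.7], -0.426],
  [0, [-5.3, 11, 9.7], -0.426],
  [0, [-5.3, 11, 9.7], -0.426],
  [0, [-5.3, 11, 9.7], -0.426],
  [0, [-5.3, 11, 9.7], -0.426],
], grip_force=20)

```text
time_s: 1.15
ee_pos: [0.4975, 0.0969, 0.1157]
eef_rot: [-1.571, -0.002, 0.426]
force: [0.2, -0.2, -0.6]
grip_width: 0.0173
```

Run:
```python
from h import *
c=shot('wrist'); save(c,'w1'); s=shot('scene'); save(s,'s1')
crop=s['img'][120:280,120:320]; cv2.imwrite('pics/c1.png',np.hstack([cv2.resize(c['img'][:,:,::-1],(512,384)),cv2.resize(crop[:,:,::-1],(280,384))]))
o=ctrl.get_obs(); print(o['ee_pos'],o['eef_rot'],o['force'],o['grip_width'],o['time_s'])
```

```text
[0.49726408 0.09696154 0.11511393] [-1.57109871e+00 -1.00486942e-03  4.25844051e-01] [ 0.30357282 -0.23529338 -0.11565963] 0.009590485358730744 1.25
```

View pics/c1.png

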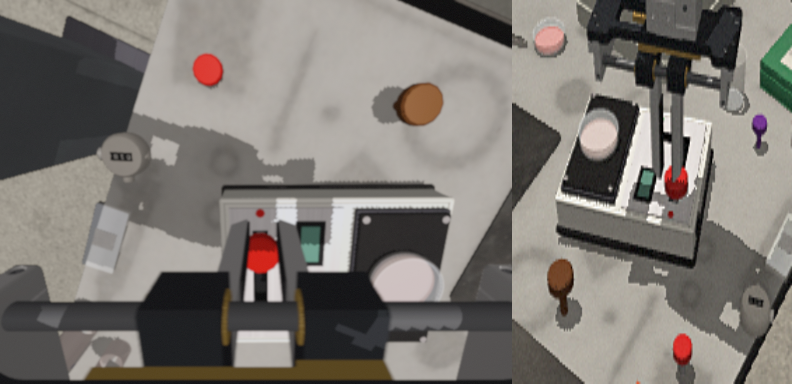

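Alignment looks good: the shaker edges are parallel to the image and the closed fingertips sit just behind the knob, at about (262,225) with the knob at (262,253).

Request:
jog_arm([
  [0, [0, 2, 0], 0],
  [0, [0, 3.5, 0], 0],
  [0, [0, 4.0, 0], 0],
  [0, [0, 4.0, 0], 0],
  [0, [0, 4.0, -0.5], 0],
  [0, [0, 4.0, -1.0], 0],
  [0, [0, 4.0, -1.5], 0],
  [0, [0, 4.0, -2.0], 0],
  [0, [0, 4.0, -2.5], 0],
  [0, [0, 4.0, -3.0], 0],
])

```text
time_s: 2.25
ee_pos: [0.5096, 0.0692, 0.0745]
eef_rot: [-1.571, -0.0, 0.426]
force: [0.5, -0.2, 0.1]
grip_width: 0.0002
```

Run:
```python
from h import *
o=ctrl.get_obs(); print(o['ee_pos'],o['eef_rot'],o['force'],o['grip_width'],o['time_s'])
s=shot('side'); cv2.imwrite('pics/c2.png',cv2.resize(s['img'][130:290,160:360,::-1],None,fx=3,fy=3,interpolation=cv2.INTER_CUBIC))
```

```text
[0.509613   0.06921682 0.07451885] [-1.57084430e+00 -8.87566487e-05  4.25883302e-01] [ 0.48253213 -0.20598185  0.05112811] 0.00020859787283782083 2.25
```

View pics/c2.png

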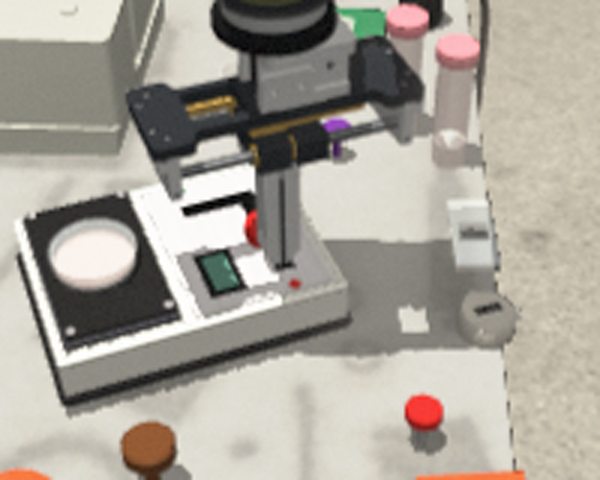

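The knob, at (250,228), is moving ahead of the fingers along the slot and looks upright. I'll keep pushing.

Request:
jog_arm([
  [0, [0, 0, -0.5], 0],
  [0, [0, 0, -1.0], 0],
  [0, [0, 0, -1.5], 0],
  [0, [0, 0, -2.0], 0],
  [0, [0, 0, -2.5], 0],
  [0, [0, 0, -3.0], 0],
  [0, [0, 0, -3.5], 0],
  [0, [0, 0, -4.0], 0],
  [0, [0, 0, -4.3], 0],
  [0, [0, 0, -4.3], 0],
])

```text
time_s: 3.3
ee_pos: [0.5273, 0.0302, 0.0744]
eef_rot: [-1.571, -0.0, 0.426]
force: [0.2, 0.5, 0.6]
grip_width: 0.0
```

Request:
jog_arm([
  [0, [0, 0, -0.1], 0],
  [0, [0, 0, -0.2], 0],
  [0, [0, 0, -0.3], 0],
  [0, [0, 0, -0.3], 0],
])

```text
time_s: 3.7
ee_pos: [0.5284, 0.0278, 0.0745]
eef_rot: [-1.571, -0.0, 0.426]
force: [0.3, 0.6, 0.2]
grip_width: 0.0004
```

Request:
jog_arm([
  [0, [0, 0, -0.1], 0],
  [0, [0, 0, -0.2], 0],
  [0, [0, 0, -0.2], 0],
])

```text
time_s: 4.0
ee_pos: [0.5293, 0.0259, 0.0745]
eef_rot: [-1.571, -0.0, 0.426]
force: [-0.1, 0.9, 0.3]
grip_width: 0.0005
```

Request:
jog_arm([
  [0, [0, 0, -0.1], 0],
  [0, [0, 0, -0.1], 0],
])

```text
time_s: 4.2
ee_pos: [0.5296, 0.025, 0.0745]
eef_rot: [-1.571, 0.0, 0.426]
force: [0.7, 0.3, 0.8]
grip_width: -0.0001
```

Request:
jog_arm([
  [0, [0, 0, -0.1], 0],
  [0, [0, 0, -0.1], 0],
])

```text
time_s: 4.4
ee_pos: [0.5299, 0.0246, 0.0745]
eef_rot: [-1.57, 0.0, 0.426]
force: [-2.9, 4.7, 2.6]
grip_width: 0.0005
```

Run:
```python
from h import *
o=ctrl.get_obs(); print(o['ee_pos'],o['force'],o['time_s'])
s=shot('wrist'); b=shot('scene'); cv2.imwrite('pics/c3.png',np.hstack([s['img'][:,:,::-1],cv2.resize(b['img'][140:240,150:225+0,::-1],(288,384))]))
for n,c in(('wrist',s),('scene',b),('side',shot('side'))):
    h=cv2.cvtColor(c['img'],cv2.COLOR_RGB2HSV)
    red=((h[:,:,0]<8)|(h[:,:,0]>172))&(h[:,:,1]>150)&(h[:,:,2]>60)
    k,l,st,ce=cv2.connectedComponentsWithStats(red.astype(np.uint8))
    for i in range(1,k):
        p=onplane(c,*ce[i],.06)
        if st[i,4]>20 and np.hypot(*(p[:2]-[.54,.005]))<.06: print(n,ce[i].round(1),st[i],p.round(4))
```

```text
[0.52987879 0.02457905 0.07450607] [-2.85884535  4.65624171  2.5737769 ] 4.4
wrist [262.6 278.2] [261 263   4  27  70] [ 0.5446 -0.0052  0.06  ]
scene [248.5 175.5] [247 170   4  12  31] [ 0.5302 -0.0024  0.06  ]
side [235.6 193.1] [234 188   5  11  37] [0.5501 0.0087 0.06  ]
```

View pics/c3.png

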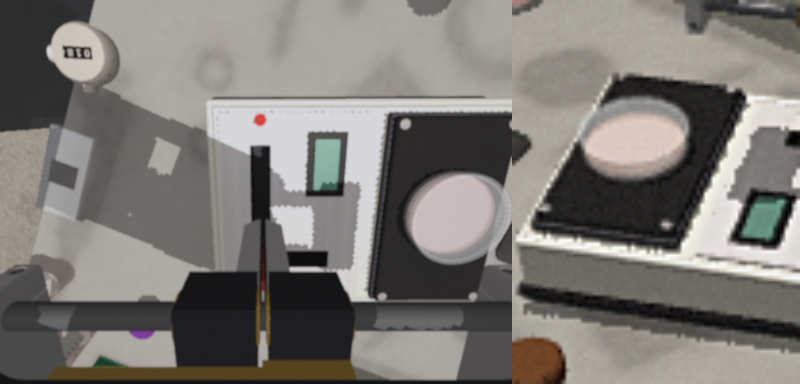

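Force rose to about 5.5 N, so the knob is against the corner's far wall. I'll back off, lift, and go round to its -x side.

Request:
jog_arm([
  [0, [0, 0, 0.4], 0],
  [0, [0, 0, 0.8], 0],
  [0, [0, -2, 0.8], 0],
  [0, [0, -4, 0.8], 0],
  [0, [-2, -4, 0], 0],
  [0, [-3.8, -4, -1.2], 0],
  [0, [-3.8, -4, -2.4], 0],
  [0, [-3.8, -4, -2.4], 0],
])

```text
time_s: 5.35
ee_pos: [0.5062, -0.0143, 0.1147]
eef_rot: [-1.571, -0.001, 0.425]
force: [-1.0, -0.2, -0.4]
grip_width: 0.0006
```

Run:
```python
from h import *
o=ctrl.get_obs(); print(o['ee_pos'],o['force'],o['time_s'])
C=np.array([.5852,.0638]); yaw=.426; X=np.array([np.cos(yaw),np.sin(yaw)]); Y=np.array([-X[1],X[0]])
print('tcp shaker',(o['ee_pos'][:2]-C)@X,(o['ee_pos'][:2]-C)@Y)
s=shot('wrist'); b=shot('scene'); cv2.imwrite('pics/c4.png',np.hstack([s['img'][:,:,::-1],cv2.resize(b['img'][140:240,190:265,::-1],(288,384))]))
for n,c in(('wrist',s),('scene',b),('side',shot('side'))):
    h=cv2.cvtColor(c['img'],cv2.COLOR_RGB2HSV)
    red=((h[:,:,0]<8)|(h[:,:,0]>172))&(h[:,:,1]>150)&(h[:,:,2]>60)
    k,l,st,ce=cv2.connectedComponentsWithStats(red.astype(np.uint8))
    for i in range(1,k):
        p=onplane(c,*ce[i],.06)
        if st[i,4]>20 and np.hypot(*(p[:2]-[.54,.005]))<.06: print(n,ce[i].round(1),st[i],p.round(4),(p[:2]-C)@X,(p[:2]-C)@Y)
```

```text
[ 0.50619223 -0.01430143  0.1146817 ] [-1.02155984 -0.19977088 -0.42096734] 5.35
tcp shaker -0.10422051031287047 -0.038472680603652006
wrist [308.4 211.8] [ 289  191   41   42 1290] [0.5404 0.0035 0.06  ] -0.06569793782813647 -0.03637982918819043
scene [243.  175.5] [236 169  15  14 166] [0.5398 0.0044 0.06  ] -0.06586286599687965 -0.035369445377547944
side [240.6 192.5] [234 187  14  12 147] [0.5394 0.0063 0.06  ] -0.06548379614306629 -0.0334595104901457
```

View pics/c4.png

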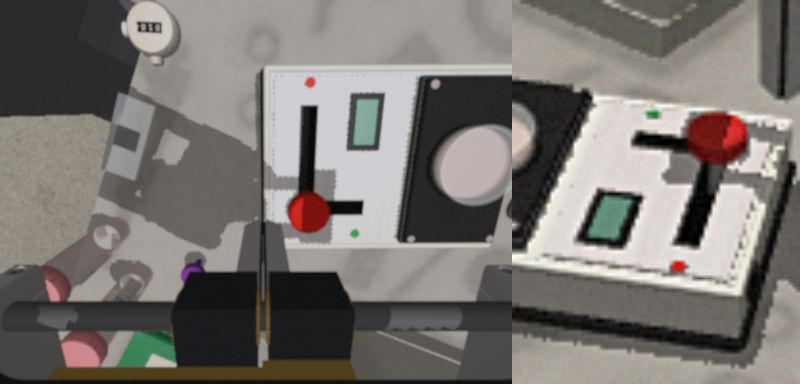

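The knob stands upright at the corner, at (308,212) in the wrist image. Next I'll lower on its -x side and push +x.

Request:
jog_arm([
  [0, [0, 2, 0.2], 0],
  [0, [0, 3.5, 0.2], 0],
  [0, [0, 4.0, 0.2], 0],
  [0, [0, 4.0, 0.2], 0],
  [0, [0.5, 4.0, 0.2], 0],
  [0, [1.0, 4.0, 0.2], 0],
  [0, [1.5, 4.0, 0.2], 0],
  [0, [2.0, 4.0, 0.2], 0],
  [0, [2.0, 4.0, 0.2], 0],
])

```text
time_s: 6.4
ee_pos: [0.5234, -0.003, 0.0746]
eef_rot: [-1.571, -0.0, 0.426]
force: [-0.0, 0.3, 0.8]
grip_width: 0.0004
```

Request:
jog_arm([
  [0, [0.4, 0, 0], 0],
  [0, [0.8, 0, 0], 0],
  [0, [1.2, 0, 0], 0],
  [0, [1.6, 0, 0], 0],
  [0, [2.0, 0, 0], 0],
  [0, [2.4, 0, 0], 0],
  [0, [2.7, 0, 0], 0],
  [0, [2.9, 0, 0], 0],
  [0, [2.9, 0, 0], 0],
])

```text
time_s: 7.3
ee_pos: [0.5493, 0.0088, 0.0744]
eef_rot: [-1.571, -0.0, 0.426]
force: [-0.4, -0.3, -0.1]
grip_width: 0.0004
```

Request:
jog_arm([
  [0, [0.1, 0, 0], 0],
  [0, [0.2, 0, 0], 0],
  [0, [0.2, 0, 0], 0],
])

```text
time_s: 7.6
ee_pos: [0.551, 0.0095, 0.0745]
eef_rot: [-1.571, -0.0, 0.426]
force: [-0.0, 0.3, -0.1]
grip_width: 0.0005
```

Request:
jog_arm([
  [0, [0.1, 0, 0], 0],
  [0, [0.1, 0, 0], 0],
])

```text
time_s: 7.8
ee_pos: [0.552, 0.0099, 0.0745]
eef_rot: [-1.571, -0.0, 0.426]
force: [0.5, 0.0, -0.7]
grip_width: 0.0001
```

Request:
jog_arm([
  [0, [0.1, 0, 0], 0],
  [0, [0.1, 0, 0], 0],
])

```text
time_s: 8.0
ee_pos: [0.5529, 0.0104, 0.0745]
eef_rot: [-1.571, -0.0, 0.426]
force: [0.2, -1.0, -0.4]
grip_width: 0.0006
```

Request:
jog_arm([
  [0, [0.1, 0, 0], 0],
  [0, [0.1, 0, 0], 0],
])

```text
time_s: 8.2
ee_pos: [0.5537, 0.0108, 0.0744]
eef_rot: [-1.571, 0.0, 0.426]
force: [0.2, -0.3, 0.0]
grip_width: 0.0002
```

Request:
jog_arm([
  [0, [0.1, 0, 0], 0],
  [0, [0.1, 0, 0], 0],
])

```text
time_s: 8.4
ee_pos: [0.5542, 0.0109, 0.0745]
eef_rot: [-1.571, 0.001, 0.426]
force: [-5.6, -2.9, 3.5]
grip_width: 0.0005
```

Request:
jog_arm([
  [0, [0.1, 0, 0], 0],
  [0, [0.1, 0, 0], 0],
])

```text
time_s: 8.6
ee_pos: [0.5545, 0.0111, 0.0745]
eef_rot: [-1.57, 0.003, 0.426]
force: [-10.6, -4.9, 9.0]
grip_width: 0.0007
```

```bash
cat > k.py <<'E'
from h import *
import sys
o=ctrl.get_obs(); print(o['ee_pos'],o['force'],o['time_s'])
C=np.array([.5852,.0638]); yaw=.426; X=np.array([np.cos(yaw),np.sin(yaw)]); Y=np.array([-X[1],X[0]])
print('tcp shaker',(o['ee_pos'][:2]-C)@X,(o['ee_pos'][:2]-C)@Y)
s=shot('wrist'); b=shot('scene'); cv2.imwrite(f'pics/{sys.argv[1]}.png',np.hstack([s['img'][:,:,::-1],cv2.resize(b['img'][140:240,190:265,::-1],(288,384))]))
for n,c in(('wrist',s),('scene',b),('side',shot('side'))):
    h=cv2.cvtColor(c['img'],cv2.COLOR_RGB2HSV)
    red=((h[:,:,0]<8)|(h[:,:,0]>172))&(h[:,:,1]>150)&(h[:,:,2]>60)
    k,l,st,ce=cv2.connectedComponentsWithStats(red.astype(np.uint8))
    for i in range(1,k):
        p=onplane(c,*ce[i],.06)
        if st[i,4]>20 and np.hypot(*(p[:2]-[.56,.01]))<.06: print(n,ce[i].round(1),st[i],p.round(4),(p[:2]-C)@X,(p[:2]-C)@Y)
E
python3 k.py c5
```

```text
[0.55447533 0.0110615  0.07447258] [-10.5970378   -4.86249017   8.95893151] 8.6
tcp shaker -0.049771899318081306 -0.03532864122770736
wrist [302.4 236.4] [ 281  213   44   49 1638] [0.5803 0.0221 0.06  ] -0.021687399989736362 -0.03595936940646033
scene [222.6 173. ] [216 167  14  13 146] [0.5798 0.0234 0.06  ] -0.02160123861916946 -0.034537559017156716
side [222.  197.1] [215 191  15  13 148] [0.5783 0.0239 0.06  ] -0.022722960252499248 -0.0334971403656389
```

There is hard contact, and the camera measures 44 mm of travel from the corner. I'll back off gently and check.

Request:
jog_arm([
  [0, [-0.1, 0, 0], 0],
  [0, [-0.3, 0, 0], 0],
  [0, [-0.6, 0, 0], 0],
  [0, [-1.2, 0, 0], 0],
  [0, [-1.2, -2, 0], 0],
  [0, [-1.2, -5, 0], 0],
  [0, [-3, -8, 0], 0],
  [0, [-5, -10, 0], 0],
  [0, [-5, -10, 0], 0],
  [0, [-5, -10, 0], 0],
])

```text
time_s: 9.75
ee_pos: [0.51, -0.0092, 0.1744]
eef_rot: [-1.571, -0.001, 0.426]
force: [-0.3, -0.5, -1.4]
grip_width: 0.0008
```

```bash
python3 k.py c6
```

```text
[ 0.50998317 -0.00919356  0.17444363] [-0.33666517 -0.50142964 -1.36831275] 9.75
tcp shaker -0.09865764674506403 -0.03538785483120805
wrist [334.2 194.2] [318 179  33  32 777] [0.5782 0.0207 0.06  ] -0.024169744029917603 -0.036361573238929856
scene [223.7 172.9] [216 167  16  13 162] [0.5782 0.0217 0.06  ] -0.02377569154280571 -0.03549451149825006
side [222.3 197.1] [215 191  16  13 153] [0.5777 0.0238 0.06  ] -0.023414957670058 -0.03333191608119077
```

View pics/c6.png

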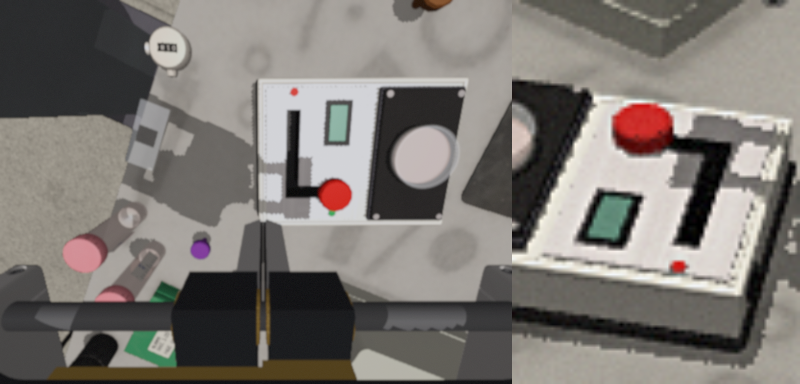

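The knob is upright at the green-dot end (334,194), but after release it settled back about 2 mm. The 12 N push had probably tipped it slightly. I'll push it home again, gently and a little lower.

Request:
jog_arm([
  [0, [3, 3, 0], 0],
  [0, [3, 7, 0], 0],
  [0, [3, 9.5, 0], 0],
  [0, [3, 10.1, 0], 0],
  [0, [3.5, 10.1, 0], 0],
  [0, [4.0, 10.1, 0], 0],
  [0, [4.3, 10.1, 0], 0],
  [0, [4.5, 10.1, 0], 0],
  [0, [4.6, 10.1, 0], 0],
  [0, [4.6, 10.1, 0], 0],
])

```text
time_s: 10.9
ee_pos: [0.552, 0.0099, 0.0737]
eef_rot: [-1.571, -0.0, 0.426]
force: [-0.8, -0.1, 0.0]
grip_width: 0.0001
```

Request:
jog_arm([
  [0, [0.05, 0, 0], 0],
  [0, [0.1, 0, 0], 0],
  [0, [0.15, 0, 0], 0],
  [0, [0.15, 0, 0], 0],
])

```text
time_s: 11.3
ee_pos: [0.5531, 0.0104, 0.0735]
eef_rot: [-1.571, 0.001, 0.426]
force: [-3.6, -0.7, 2.9]
grip_width: 0.0004
```

Request:
jog_arm([
  [0, [0.05, 0, 0], 0],
  [0, [0.05, 0, 0], 0],
  [0, [0.05, 0, 0], 0],
])

```text
time_s: 11.6
ee_pos: [0.5533, 0.0105, 0.0735]
eef_rot: [-1.571, 0.001, 0.426]
force: [-5.4, -2.2, 4.2]
grip_width: 0.0002
```

```bash
python3 k.py c7
```

```text
[0.55329067 0.01052878 0.07347548] [-5.42037292 -2.18929267  4.2076167 ] 11.6
tcp shaker -0.051070818639175786 -0.03532420941825918
wrist [303.7 237.1] [ 282  214   45   48 1706] [0.5799 0.0218 0.06  ] -0.022206031931235846 -0.036018237131489744
scene [222.7 173. ] [216 167  14  13 146] [0.5797 0.0233 0.06  ] -0.02172599823766524 -0.034639266113866675
side [222.2 197.1] [215 191  15  13 150] [0.578  0.0238 0.06  ] -0.02310929400992666 -0.03342278893725388
```

Request:
jog_arm([
  [0, [-0.05, 0, 0], 0],
  [0, [-0.1, 0, 0], 0],
  [0, [-0.15, 0, 0], 0],
  [0, [-0.2, 0, 0], 0],
  [0, [-0.25, 0, 0], 0],
  [0, [-0.35, 0, 0], 0],
  [0, [-0.5, 0, 0], 0],
  [0, [-0.8, 0, 0], 0],
  [0, [-1.2, 0, 0], 0],
  [0, [-1.2, 0, 0], 0],
])

```text
time_s: 12.75
ee_pos: [0.5423, 0.0056, 0.0734]
eef_rot: [-1.571, 0.0, 0.426]
force: [-0.2, 0.5, 1.2]
grip_width: 0.001
```

Request:
jog_arm([
  [0, [0, -2, 0], 0],
  [0, [0, -5, 0], 0],
  [0, [-1.8, -8, 0], 0],
  [0, [-3.55, -10.1, 0], 0],
  [0, [-3.55, -10.1, 0], 0],
  [0, [-3.55, -10.1, 0], 0],
])

```text
time_s: 13.35
ee_pos: [0.5106, -0.0089, 0.1743]
eef_rot: [-1.571, -0.001, 0.426]
force: [0.2, 0.2, -0.6]
grip_width: 0.0003
```

```bash
python3 k.py c8
python3 - <<'E'
import cv2
a=cv2.imread('pics/c8.png')
cv2.imwrite('pics/c8z.png',cv2.resize(a[60:240,240:480],None,fx=3.3,fy=3.3,interpolation=cv2.INTER_CUBIC))
E
```

```text
[ 0.51063441 -0.00889301  0.174293  ] [ 0.16407899  0.18446356 -0.57517983] 13.35
tcp shaker -0.09794041590920378 -0.03538328249393132
wrist [333.4 194.2] [317 179  33  32 780] [0.5781 0.0207 0.06  ] -0.024256240141126532 -0.03627780027413618
scene [223.7 172.9] [216 167  16  13 161] [0.5783 0.0216 0.06  ] -0.023672045834403427 -0.03556456124653219
side [222.3 197. ] [215 191  16  13 152] [0.5778 0.0237 0.06  ] -0.023345134560968803 -0.033429216473589915
```

View pics/c8z.png

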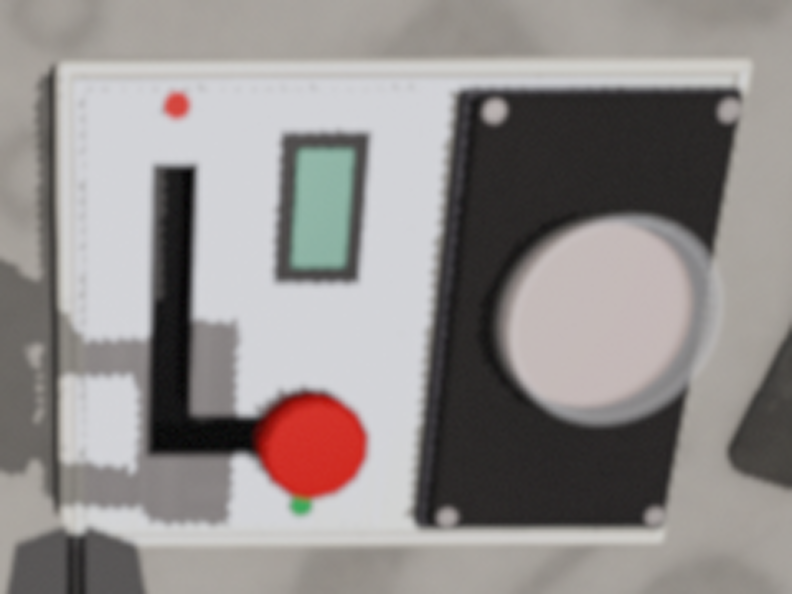

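Run:
```python
from h import *
c=shot('wrist'); g=c['img'].astype(float).mean(2); img=c['img']
C=np.array([.5852,.0638]); X=np.array([np.cos(.426),np.sin(.426)]); Y=np.array([-X[1],X[0]])
S=lambda u,v,z:((onplane(c,u,v,z)[:2]-C)@np.stack([X,Y]).T*1e3)
# leg1 walls at rows: halfway crossing
for v in range(114,184,8):
    r=g[v,275:315]; t=(r.min()+np.median(np.r_[r[:6],r[-8:]]))/2; d=np.where(r<t)[0]
    k=d[(d>5)&(d<35)]; a,b=k[0],k[-1]
    ua=275+a-(t-r[a])/(r[a-1]-r[a]) ; ub=275+b+(t-r[b])/(r[b+1]-r[b])
    A,B=S(ua,v,.05),S(ub,v,.05); print(v,A.round(1),B.round(1),'mid x',((A+B)/2)[0].round(2),'w',(B-A)[0].round(1))
h=cv2.cvtColor(img,cv2.COLOR_RGB2HSV); red=(((h[:,:,0]<8)|(h[:,:,0]>172))&(h[:,:,1]>140)&(h[:,:,2]>150)).astype(np.uint8)
n,l,st,ce=cv2.connectedComponentsWithStats(red)
for i in range(1,n):
    if 300<ce[i][0]<360 and st[i,4]>300:
        cs,_=cv2.findContours((l==i).astype(np.uint8),cv2.RETR_EXTERNAL,cv2.CHAIN_APPROX_NONE)
        e=cv2.fitEllipse(cs[0]); print('top ellipse',e, S(*e[0],.064), st[i])
        P=np.array([S(*p[0],.064) for p in cs[0]]); print('extents',P.min(0),P.max(0))
```

```text
114 [-72.9  43.2] [-61.4  43.2] mid x -67.13 w 11.5
122 [-73.   35.6] [-61.4  35.6] mid x -67.23 w 11.6
130 [-73.   27.9] [-61.4  27.9] mid x -67.2 w 11.6
138 [-72.9  20.1] [-61.3  20.1] mid x -67.12 w 11.6
146 [-72.9  12.2] [-61.3  12.2] mid x -67.11 w 11.6
154 [-73.    4.1] [-61.3   4.1] mid x -67.15 w 11.7
162 [-73.5  -4.1] [-60.3  -4.1] mid x -66.91 w 13.1
170 [-73.5 -12.5] [-60.8 -12.4] mid x -67.15 w 12.7
178 [-74.3 -20.9] [-59.6 -20.9] mid x -66.94 w 14.6
top ellipse ((335.2419738769531, 195.83639526367188), (28.41097640991211, 30.785511016845703), 54.30257034301758) [-24.00580408 -35.98182684] [320 181  31  31 726]
extents [-39.4470872  -52.19976549] [ -8.87322394 -20.60005349]
```

The rest position repeats to 0.1–0.2 mm after both pushes. The slot geometry puts the end at about x = -23.1 mm and the knob reads -24.0 ± 1. I'll nudge it once more below the tipping force and then look from closer.

Request:
jog_arm([
  [0, [3, 3, 0], 0],
  [0, [3, 7, 0], 0],
  [0, [3, 9.5, 0], 0],
  [0, [3, 10.2, 0], 0],
  [0, [3.5, 10.2, 0], 0],
  [0, [4.0, 10.2, 0], 0],
  [0, [4.3, 10.2, 0], 0],
  [0, [4.45, 10.2, 0], 0],
  [0, [4.5, 10.2, 0], 0],
  [0, [4.5, 10.2, 0], 0],
])

```text
time_s: 14.55
ee_pos: [0.5516, 0.0097, 0.0728]
eef_rot: [-1.571, -0.0, 0.426]
force: [0.6, -0.3, 0.9]
grip_width: 0.0006
```

Request:
jog_arm([
  [0, [0.03, 0, 0], 0],
  [0, [0.05, 0, 0], 0],
  [0, [0.05, 0, 0], 0],
  [0, [0.05, 0, 0], 0],
])

```text
time_s: 14.95
ee_pos: [0.5519, 0.0099, 0.0724]
eef_rot: [-1.571, 0.0, 0.426]
force: [-0.8, 0.3, 0.3]
grip_width: 0.0003
```

Request:
jog_arm([
  [0, [0.03, 0, 0], 0],
  [0, [0.05, 0, 0], 0],
  [0, [0.05, 0, 0], 0],
  [0, [0.05, 0, 0], 0],
])

```text
time_s: 15.35
ee_pos: [0.5522, 0.0101, 0.0724]
eef_rot: [-1.571, 0.0, 0.426]
force: [-2.1, -1.2, 1.2]
grip_width: 0.0004
```

Request:
jog_arm([
  [0, [-0.03, 0, 0], 0],
  [0, [-0.06, 0, 0], 0],
  [0, [-0.1, 0, 0], 0],
  [0, [-0.15, 0, 0], 0],
  [0, [-0.25, 0, 0], 0],
  [0, [-0.5, 0, 0], 0],
  [0, [-1.0, 0, 0], 0],
  [0, [-1.5, 0, 0], 0],
  [0, [-1.5, -2, 0], 0],
  [0, [-1.5, -3, 0], 0],
])

```text
time_s: 16.35
ee_pos: [0.5388, 0.0037, 0.1037]
eef_rot: [-1.571, -0.001, 0.426]
force: [0.6, 0.2, -0.3]
grip_width: 0.0006
```

Request:
jog_arm([
  [0, [0, -1, -1], 0],
  [0, [0, -1, -3], 0],
  [0, [0, -1, -5], 0],
  [0, [0, -1, -5], 0],
  [0, [0, -1, -5], 0],
])

```text
time_s: 16.85
ee_pos: [0.5592, -0.042, 0.1123]
eef_rot: [-1.571, 0.0, 0.425]
force: [0.6, 0.5, -0.8]
grip_width: 0.0005
```

```bash
python3 k.py c9
python3 - <<'E'
from h import *
c=shot('wrist'); cv2.imwrite('pics/c9z.png',cv2.resize(c['img'][60:320,200:460,::-1],None,fx=2.3,fy=2.3,interpolation=cv2.INTER_CUBIC))
np.savez('pics/c9.npz',**{k:c[k] for k in('img','range_z','camera_matrix','c2w')})
E
```

```text
[ 0.55919987 -0.04196076  0.11225062] [ 0.60325457  0.48195    -0.82934259] 16.85
tcp shaker -0.0673800814043254 -0.08556441892009208
wrist [318.7 155.6] [ 297  135   44   43 1461] [0.579  0.0204 0.06  ] -0.023594219112671653 -0.0369096703908386
scene [223.7 172.9] [216 167  16  13 162] [0.5783 0.0215 0.06  ] -0.02375064554937229 -0.035646317108449684
side [222.3 196.9] [215 191  16  13 155] [0.5777 0.0233 0.06  ] -0.023535536545987668 -0.033755335134910296
```

View pics/c9z.png

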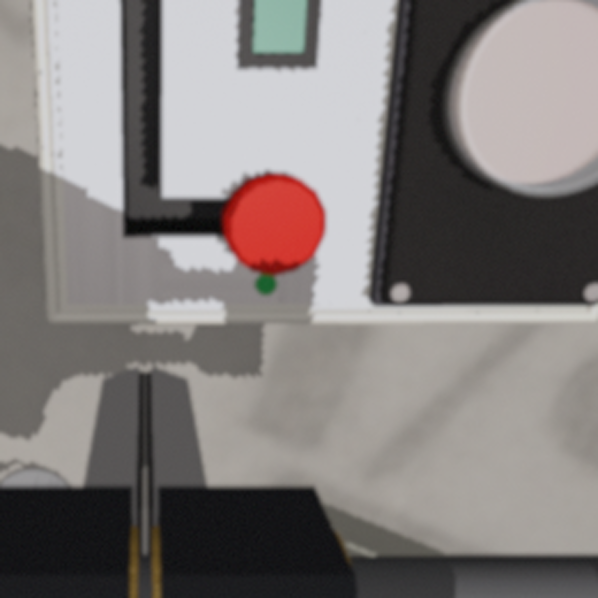

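Run:
```python
from h import *
c=dict(np.load('pics/c9.npz'))
C=np.array([.5852,.0638]); X=np.array([np.cos(.426),np.sin(.426)]); Y=np.array([-X[1],X[0]])
S=lambda u,v,z:((onplane(c,200+u/2.3,60+v/2.3,z)[:2]-C)@np.stack([X,Y]).T*1e3).round(1)
for n,a in dict(L=(125,215,.05),R=(161,190,.05),bot=(180,234,.05),top=(200,199,.05),kL=(223,222,.064),kR=(324,222,.064),kT=(273,173,.064),green=(265,284,.05)).items(): print(n,S(*a))
```

```text
L [-72.6 -36. ]
R [-60.2 -27.4]
bot [-53.5 -42.7]
top [-46.8 -30.5]
kL [-40.4 -36.2]
kR [ -7.5 -36.2]
kT [-25.  -20.5]
green [-22.9 -60.7]
```

```bash
cat > t.py <<'E'
from h import *
C=np.array([.5852,.0638]); X=np.array([np.cos(.426),np.sin(.426)]); Y=np.array([-X[1],X[0]])
def fit(c,t):
    h=cv2.cvtColor(c['img'],cv2.COLOR_RGB2HSV); red=(((h[:,:,0]<8)|(h[:,:,0]>172))&(h[:,:,1]>140)&(h[:,:,2]>60)).astype(np.uint8)
    Q=[]
    for v,u in zip(*np.where(red)):
        if c['range_z'][v,u]>0:
            p=depthpt(c,u,v)
            if abs((p[:2]-C)@X+.04)<.05 and abs((p[:2]-C)@Y)<.06 and p[2]>.058: Q.append([(p[:2]-C)@X,(p[:2]-C)@Y,p[2]])
    Q=np.array(Q)*1e3; m=np.median(Q,0); A=np.c_[Q[:,:2]-m[:2],np.ones(len(Q))]
    s=np.linalg.lstsq(A,Q[:,2],rcond=None)[0]; print(t,'n',len(Q),'slopes x,y',s[:2].round(3),'top z',s[2].round(2),'mid extents',((Q.max(0)+Q.min(0))/2).round(2),'med',m.round(2),'size',np.ptp(Q,axis=0).round(1))
if __name__=='__main__':
    fit(dict(np.load('pics/wrist0.npz')),'start'); fit(dict(np.load('pics/c9.npz')),'now')
    for n in('wrist','scene','side'): fit(shot(n),n)
E
python3 t.py
```

```text
start n 629 slopes x,y [-0.011 -0.   ] top z 63.61 mid extents [-66.74  28.68  63.46] med [-66.5   29.5   63.64] size [30.8 32.8  4.7]
now n 1439 slopes x,y [ 0.02  -0.019] top z 63.49 mid extents [-23.62 -36.96  61.85] med [-24.07 -36.56  63.58] size [32.4 31.6  7.6]
wrist n 1440 slopes x,y [ 0.025 -0.019] top z 63.49 mid extents [-23.76 -37.09  62.  ] med [-24.1  -36.51  63.6 ] size [32.2 31.8  7.6]
scene n 135 slopes x,y [ 0.02  -0.072] top z 63.36 mid extents [-23.48 -36.24  62.64] med [-24.01 -33.95  63.72] size [31.  34.7  8.7]
side n 133 slopes x,y [-0.015 -0.057] top z 62.47 mid extents [-22.95 -34.99  61.68] med [-23.25 -32.41  62.61] size [30.9 32.2  7.2]
```

The knob is flat and upright, with its top at 63.5 mm. One thing doesn't fit: the first push ran free about 1.7 mm beyond where the later ones met resistance. I'll repeat it at the original height, in fine steps.

Request:
jog_arm([
  [0, [0, 0, 2.5], 0],
  [0, [0, 0, 5], 0],
  [0, [0, 2, 5], 0],
  [0, [0, 3.8, 5], 0],
  [0, [0.5, 3.8, 5], 0],
  [0, [1.0, 3.8, 5], 0],
  [0, [1.2, 3.8, 5], 0],
  [0, [1.3, 3.8, 5], 0],
  [0, [1.4, 3.8, 5], 0],
  [0, [1.4, 3.8, 5], 0],
])

```text
time_s: 18.2
ee_pos: [0.5516, 0.0097, 0.0747]
eef_rot: [-1.571, -0.0, 0.426]
force: [0.3, -0.1, 0.1]
grip_width: 0.0002
```

Request:
jog_arm([
  [0, [0.05, 0, 0], 0],
  [0, [0.1, 0, 0], 0],
  [0, [0.1, 0, 0], 0],
])

```text
time_s: 18.5
ee_pos: [0.5524, 0.0101, 0.0745]
eef_rot: [-1.571, -0.0, 0.426]
force: [1.3, 0.8, 0.3]
grip_width: 0.0007
```

Request:
jog_arm([
  [0, [0.05, 0, 0], 0],
  [0, [0.1, 0, 0], 0],
  [0, [0.1, 0, 0], 0],
])

```text
time_s: 18.8
ee_pos: [0.5533, 0.0105, 0.0745]
eef_rot: [-1.571, -0.0, 0.426]
force: [-0.1, 1.3, -0.5]
grip_width: 0.0001
```

```bash
python3 t.py
```

```text
start n 629 slopes x,y [-0.011 -0.   ] top z 63.61 mid extents [-66.74  28.68  63.46] med [-66.5   29.5   63.64] size [30.8 32.8  4.7]
now n 1439 slopes x,y [ 0.02  -0.019] top z 63.49 mid extents [-23.62 -36.96  61.85] med [-24.07 -36.56  63.58] size [32.4 31.6  7.6]
wrist n 1604 slopes x,y [-0.008 -0.04 ] top z 63.39 mid extents [-22.68 -36.22  78.61] med [-22.89 -34.7   63.55] size [30.1 31.8 41.2]
scene n 118 slopes x,y [ 0.003 -0.069] top z 63.32 mid extents [-20.68 -36.31  62.76] med [-22.34 -32.92  63.62] size [29.4 34.5  8.8]
side n 135 slopes x,y [ 0.002 -0.042] top z 62.43 mid extents [-23.86 -35.18  61.84] med [-23.43 -31.95  62.84] size [31.6 34.1  7.5]
```

This explains it. The knob is tapered, about 31 mm across at the top and 34 mm at its base. A higher fingertip meets it about 1.7 mm later, and each time the resistance begins as soon as the finger touches. Measured from the base, its axis is at -23.1 mm, which is the slot end, and the side camera shows it not moving. I'll back off, look once more and hand in.

Request:
jog_arm([
  [0, [-0.1, 0, 0], 0],
  [0, [-0.3, 0, 0], 0],
  [0, [-0.8, 0, 0], 0],
  [0, [-1.5, 0, 0], 0],
  [0, [-1.5, -3, 0], 0],
  [0, [-2.5, -7, 0], 0],
  [0, [-4, -10, 0], 0],
  [0, [-4, -10, 0], 0],
  [0, [-4, -10, 0], 0],
])

```text
time_s: 19.85
ee_pos: [0.5166, -0.0062, 0.1747]
eef_rot: [-1.571, -0.001, 0.426]
force: [-0.3, -0.9, -0.5]
grip_width: 0.0005
```

```bash
python3 t.py
python3 - <<'E'
from h import *
for n in('scene','side'):
    a=dict(np.load(f'pics/{n}0.npz'))['img'].astype(int); b=shot(n)['img'].astype(int)
    cv2.imwrite(f'pics/{n}f.png',b[:,:,::-1].astype(np.uint8))
o=ctrl.get_obs(); print(o['time_s'],o['force'])
E
```

```text
start n 629 slopes x,y [-0.011 -0.   ] top z 63.61 mid extents [-66.74  28.68  63.46] med [-66.5   29.5   63.64] size [30.8 32.8  4.7]
now n 1439 slopes x,y [ 0.02  -0.019] top z 63.49 mid extents [-23.62 -36.96  61.85] med [-24.07 -36.56  63.58] size [32.4 31.6  7.6]
wrist n 739 slopes x,y [ 0.033 -0.036] top z 63.47 mid extents [-24.11 -36.16  61.99] med [-24.36 -35.63  63.63] size [31.4 31.1  7.9]
scene n 135 slopes x,y [ 0.026 -0.055] top z 63.31 mid extents [-22.82 -36.16  62.28] med [-23.84 -34.32  63.54] size [32.2 34.1  7.3]
side n 137 slopes x,y [-0.018 -0.072] top z 62.3 mid extents [-23.69 -35.    61.76] med [-23.32 -32.44  62.4 ] size [32.  33.1  7.5]
20.1 [-0.01399897  0.55181732 -0.14977568]
```

View pics/scenef.png

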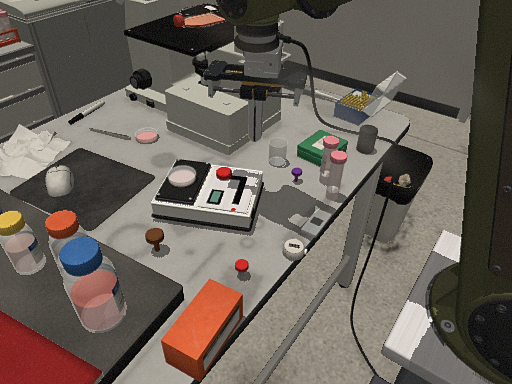

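The knob is at the green-dot end (224,173) and upright. The dish and the bystanders look unmoved, and the robot is clear.

```bash
python3 -c "
from station import ctrl
print(ctrl.hand_in())"
```

```text
the job is handed in; nothing more can be done
None
```

I pushed the red knob along the first leg to the corner, where it met the far wall at about 5.5 N. I then pushed it along the second leg to the green-dot end and handed the job in at about 20 s.

**Pushing it home:** The first push at the end reached about 12 N. I then pushed it home twice more at lower force, up to about 6 N. A last approach at the original height stopped with no clear contact force.

**Last checks:**
- **Standing:** the knob is upright and level, with its top at about 63.5 mm.
- **Surroundings:** the dish and bystanders look unmoved in the final scene picture, and the robot is clear of everything.

**Where checks disagreed:**
- **Position:** the cameras put the knob's axis between -22.8 and -24.1 mm in the shaker's x. The end of the slot works out at -22.4 to -23.1 mm, so it could be up to about 1 mm short, or more by the wrist camera alone. That is within the calibration error.
- **Contact point:** fingertip contact puts the axis at -23.1 mm. Pushes at different heights met resistance up to 1.9 mm apart, which I put down to the knob narrowing towards the top; I did not confirm this.

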